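# Hang the two tool caddies on their cleat boards

### The arm

A 6-joint arm with a two-finger parallel gripper is mounted at the origin on the work surface. World frame = base frame: x ahead of the robot, y to its left, z up, the work surface at z = 0. Lengths are in m, angles in rad, forces in N, time in s.
With the tool pointing down it reaches from about 0.4 to 0.825 m from the base axis. Payload 7 kg.
Tool frame: the origin (TCP) lies between the finger pads; the fingertips stand 14 mm ahead of it and the grasp point (between the pads) lies 5 mm behind it; z points along the fingers, y is the line along which they close (so a half turn about z gives the same grasp; the last joint's range is limited). The gripper opens to 88 mm and grips with 3 to 60 N. Pads are 19 mm wide; open, the fingers measure 130 mm over their backs; the gripper's body (78 mm by 193 mm) begins 47 mm behind the grasp point.
Start: joints at [-0.905, 0.359, 0.012, 0, -1.224, -0.288], TCP at [0.249, -0.627, 0.241] pointing down, gripper open.
Joint ranges: [-3.07, 3.07], [-1.43, 2.12], [-1.02, 1.25], [-3.03, 1.67], [-3.05, -0], [-3.03, 3.03]. Speed limits (rad/s): [2.39, 2.39, 3.01, 3.14, 3.14, 3.14].

### API

Orientations are given as a rotation vector (axis times angle).
In Python, from bench import robot gives the robot as it stands. The module is installed in compiled form; this text tells all that it offers. Calls block until the motion is done:
- robot.move_to(position, orientation): joint-space move of the TCP to a pose.
- robot.movel(position, attitude=None, v=0.15, max_force=None): straight line of the TCP; attitude=None keeps the orientation; v is the mean speed in m/s. With max_force (N) it stops when the force on the tool has changed by that much, and returns True; else False.
- robot.move_joints(angles): joint-space move.
- robot.let_go() and robot.close_gripper(strength=None): open the fingers fully, or close them until they stop; strength is the grip in N (None keeps the last).
- robot.sleep(seconds).
- robot.solve_ik(position, orientation): joint angles nearest the present ones, or None.
- robot.sense(): the state.
- robot.read_camera(name): name is "scene" or "top" or "wrist"; returns a dict with "color" (384x512x3 uint8, red, green, blue), "range_z" (384x512 float32, m along the optical axis (not along the pixel's ray), 0 where there is no reading), "mtx" (3x3 intrinsics, pixels), "camera_from_world" (4x4, takes a point from world to camera coordinates). Camera axes: x right, y down, z forward; pixel columns grow to the right and rows downward; lengths in m; the calibration is good to about 2 mm. A picture is of the moment at which its call begins.
A pose or a line that the arm cannot do raises robot.MotionError and nothing moves.
- robot.hand_in(): hands the job in; it is judged then, once.
Trained networks look in the newest picture that a camera, given by its name, has taken for a name from the list of things; names that differ only in an ending like _2 or _b are one class to them, and where a whole thing is asked for, a point or a joint stands for the part that bears it (a point fixed in the world has none). Each returns a list of dicts, best first, with "confidence" (0 to 1); they miss things now and then, are a little off and sometimes report something else, mostly with a low value. They report only what shows in the picture. A call takes as long as a camera call. They do not tell look-alikes from the thing itself.
- robot.cut_out(camera, label): "pixels" (384x512 bool, what is visible of it).
- robot.landmark_of(camera, label): "xyz" ([x, y, z] in m, in the coordinates of the camera as it stood for that picture, good to about 4 mm: a listed point, or the origin of a listed thing).
The state is a dict: "time": time; "q": joint angles; "qd": joint speeds; "joint_efforts": joint torques, N m; "position": TCP position; "tcp_rot": TCP orientation; "force": force on the tool from outside, world axes, zero at the start; "ft_torque": the same for the moment, N m; "gripper_width": finger opening in m; "finger_force": force on a finger pad.
Only numpy, scipy, OpenCV 4.12 (cv2) and the standard library are available. Lean on these libraries where they do the work, as an engineer would, in place of code of your own. Each camera call takes 0.05 s, during which the arm holds its last target. There are 200 camera calls.

### The job

Hang each tool caddy on the cleat board of its own width: tilt the caddy's top towards the board, drop its angled rear strip over the cleat, and let the bottom swing in so that its rear tongue locks under the keeper rail and the caddy hangs fully home and level. Leave both hanging free of the gripper, and do not shift or tip the chuck, the oil bottle, the jar or the plane.

Things in the scene. Friction and masses are not known exactly. Their poses are not given: they have to be found in the camera images.
- wide_caddy: Wide plywood tool caddy, 150 mm wide (y). Origin: underside, below the tray's centre; x to its open front, z up. Tray x -40 to 40 mm, walls 50 high, 6 thick; its back board rises to 118 mm. The 12 mm thick base runs on behind the back as a flat tongue to x=-82. Rigid, 0.28 to 0.53 kg, centre of mass near x=-20, z=42 mm. Starts upright on the bench.
- wide_caddy_grip (a point): where to pinch the wide caddy, across its y: in its upright middle grip board, at caddy x=-10, y=0, z=112 mm. That board is 12 mm thick (y), from x=-34 to 20 mm, top at z=128 mm; on both sides of it the space over the 50 mm tray walls is free. Axes as the caddy
- wide_caddy_strip (a point): middle of the free lower edge of the wide caddy's angled strip, at caddy x=-78, y=0, z=73 mm. The strip (6 mm thick, 150 mm wide) hangs from a header at the top of the back (z 118) down and rearwards, 30 degrees off vertical; the hook between strip and back is open below. Axes as the caddy
- wide_rack: Wide cleat board, fixed on the bench: 200 mm wide, 160 high, 18 thick, a foot 120 mm deep behind it. Origin: bench level, middle of the front face; x straight out of the front face, y along it, z up. Two end cheeks stand 30 mm out of the face at z=90 to 155 mm, 170 mm clear between them; the wide caddy's strip goes between
- wide_rack_cleat (a point): middle of the top inner edge of the wide board's cleat, at board x=22, z=133 mm. The cleat is a slat 6 mm thick leaning out 30 degrees off vertical, as long as the cheeks' gap; its inner face meets the board's face at z=95 mm; the V groove between them is open on top and takes the caddy's strip. Axes as the board
- wide_rack_keeper (a point): middle of the lower front edge of the wide board's keeper rail, which sticks out 8 mm from the face at z=53 to 65 mm. The caddy must come down tilted (about 25 degrees, top to the board) so that its tongue passes in front of the rail; once the strip is down in the groove the bottom swings in and the tongue's top lies 6 mm under the rail
- wide_rack_seat (a point): where the wide caddy's origin lies when it hangs fully home: 82 mm out of the wide board's face, 35 mm above the bench. Axes as the board, and the hung caddy's axes are parallel to them
- narrow_caddy: Narrow plywood tool caddy, 90 mm wide (y). Origin: underside, below the tray's centre; x to its open front, z up. Tray x -40 to 40 mm, walls 50 high, 6 thick; its back board rises to 118 mm. The 12 mm thick base runs on behind the back as a flat tongue to x=-82. Rigid, 0.21 to 0.39 kg, centre of mass near x=-20, z=42 mm. Starts upright on the bench.
- narrow_caddy_grip (a point): where to pinch the narrow caddy, across its y: in its upright middle grip board, at caddy x=-10, y=0, z=112 mm. That board is 12 mm thick (y), from x=-34 to 20 mm, top at z=128 mm; on both sides of it the space over the 50 mm tray walls is free. Axes as the caddy
- narrow_caddy_strip (a point): middle of the free lower edge of the narrow caddy's angled strip, at caddy x=-78, y=0, z=73 mm. The strip (6 mm thick, 90 mm wide) hangs from a header at the top of the back (z 118) down and rearwards, 30 degrees off vertical; the hook between strip and back is open below. Axes as the caddy
- narrow_rack: Narrow cleat board, fixed on the bench: 140 mm wide, 160 high, 18 thick, a foot 120 mm deep behind it. Origin: bench level, middle of the front face; x straight out of the front face, y along it, z up. Two end cheeks stand 30 mm out of the face at z=90 to 155 mm, 110 mm clear between them; the narrow caddy's strip goes between
- narrow_rack_cleat (a point): middle of the top inner edge of the narrow board's cleat, at board x=22, z=133 mm. The cleat is a slat 6 mm thick leaning out 30 degrees off vertical, as long as the cheeks' gap; its inner face meets the board's face at z=95 mm; the V groove between them is open on top and takes the caddy's strip. Axes as the board
- narrow_rack_keeper (a point): middle of the lower front edge of the narrow board's keeper rail, which sticks out 8 mm from the face at z=53 to 65 mm. The caddy must come down tilted (about 25 degrees, top to the board) so that its tongue passes in front of the rail; once the strip is down in the groove the bottom swings in and the tongue's top lies 6 mm under the rail
- narrow_rack_seat (a point): where the narrow caddy's origin lies when it hangs fully home: 82 mm out of the narrow board's face, 35 mm above the bench. Axes as the board, and the hung caddy's axes are parallel to them
- chuck: steel lathe chuck lying on the bench, jaws up, 80 mm across, 64 mm high; origin at the centre of its underside. Leave alone
- oil_bottle: yellow plastic oil bottle with white cap standing between the boards, 58 mm across, 165 mm high; origin at the centre of its underside. Leave alone
- jar: glass jar with steel cap, 70 mm across, 85 mm high; origin at the centre of its underside. Leave alone
- plane: steel bench plane lying on its sole, 160 mm long (x), 50 wide, 90 mm high at its wooden handle; origin at the centre of its sole. Leave alone
Things that resemble listed ones, but are neither listed nor needed, are in the scene too. What is shaped like the wide_caddy but green is not meant. What is shaped like the narrow_caddy but blue is not meant.

How it is judged:
By the outcome, as a careful person would: the job done as asked, in the order asked, and still so for the second after the job is handed in, with the robot touching nothing.
It also fails if it takes over 72 s, if anything falls off the work surface, if the arm or the gripper's body presses on something with over 40 N, if the wrist force passes 120 N, or if a joint passes its speed limit or range.

## Working session

There is one attempt and no reset: what is moved stays moved. The work goes in short steps, each a Python script; the robot and the scene stay as the last script left them, time stands still between calls to the robot, and variables do not carry over. Pictures are saved under pics/ and viewed, at most 10 in all, crops included, and the job is handed in when it is done.

```bash
mkdir -p pics
cat > h.py <<'E'
import numpy as np, cv2
from bench import robot
from scipy.spatial.transform import Rotation as R
def cloud(c):
    K=c["mtx"]; z=c["range_z"]; v,u=np.mgrid[:384,:512]
    p=np.stack([(u-K[0,2])/K[0,0]*z,(v-K[1,2])/K[1,1]*z,z],-1)
    T=np.linalg.inv(c["camera_from_world"]); w=p@T[:3,:3].T+T[:3,3]
    w[z<=0]=np.nan
    return w
def toW(c,x): T=np.linalg.inv(c["camera_from_world"]); return T[:3,:3]@np.array(x)+T[:3,3]
def save(c,n): cv2.imwrite(f"pics/{n}.png",c["color"][...,::-1])
E
python3 - <<'E'
from h import *
np.set_printoptions(precision=3,suppress=True)
for cam in ("scene","top"):
    c=robot.read_camera(cam); save(c,cam+"0"); np.savez(cam+"0.npz",w=cloud(c),color=c["color"],T=c["camera_from_world"],K=c["mtx"])
    for l in ("wide_caddy","wide_caddy_grip","wide_caddy_strip","wide_rack","wide_rack_cleat","wide_rack_keeper","wide_rack_seat","narrow_caddy","narrow_caddy_grip","narrow_caddy_strip","narrow_rack","narrow_rack_cleat","narrow_rack_keeper","narrow_rack_seat","chuck","oil_bottle","jar","plane"):
        print(cam,l,[(toW(c,d["xyz"]).round(3).tolist(),round(d["confidence"],2)) for d in robot.landmark_of(cam,l)])
print(robot.sense())
a=cv2.imread("pics/scene0.png");b=cv2.imread("pics/top0.png")
E
```

```text
scene wide_caddy [([0.831, 0.183, -0.003], 0.84), ([0.634, -0.142, 0.002], 0.76)]
scene wide_caddy_grip [([0.622, -0.135, 0.111], 0.82), ([0.822, 0.179, 0.112], 0.6)]
scene wide_caddy_strip [([0.56, -0.116, 0.068], 0.64)]
scene wide_rack [([0.394, 0.303, 0.002], 0.91), ([0.407, 0.3, 0.05], 0.68)]
scene wide_rack_cleat [([0.421, 0.305, 0.133], 0.84)]
scene wide_rack_keeper [([0.407, 0.302, 0.051], 0.65)]
scene wide_rack_seat [([0.485, 0.188, 0.076], 0.43), ([0.55, 0.156, 0.113], 0.22)]
scene narrow_caddy [([0.369, 0.105, -0.008], 0.83), ([0.557, 0.147, -0.001], 0.59), ([0.626, -0.141, 0.114], 0.52)]
scene narrow_caddy_grip [([0.36, 0.103, 0.115], 0.75), ([0.553, 0.156, 0.109], 0.56)]
scene narrow_caddy_strip [([0.484, 0.188, 0.076], 0.62), ([0.291, 0.09, 0.07], 0.6), ([0.549, 0.155, 0.109], 0.34)]
scene narrow_rack [([0.404, -0.279, -0.0], 0.97), ([0.548, 0.153, 0.111], 0.47)]
scene narrow_rack_cleat [([0.424, -0.284, 0.137], 0.64)]
scene narrow_rack_keeper [([0.413, -0.278, 0.056], 0.89)]
scene narrow_rack_seat []
scene chuck [([0.674, 0.313, 0.0], 0.68), ([0.487, 0.188, 0.074], 0.24
[... 1130 characters left out ...]
0.277, 0.055], 0.78), ([0.397, 0.303, 0.003], 0.39)]
top narrow_rack_seat []
top chuck [([0.672, 0.312, -0.0], 0.58)]
top oil_bottle [([0.462, -0.023, 0.003], 0.62)]
top jar [([0.708, -0.351, 0.002], 0.93)]
top plane [([0.774, 0.0, 0.004], 0.77)]
{'time': 1.9, 'q': array([-0.905,  0.359,  0.012, -0.   , -1.224, -0.288]), 'qd': array([ 0.001, -0.002,  0.002, -0.   , -0.001, -0.001]), 'joint_efforts': array([ -0.001, -58.237,  29.33 ,   7.002,   0.013,  -0.   ]), 'position': array([ 0.249, -0.627,  0.241]), 'tcp_rot': array([-0.59 ,  3.086,  0.   ]), 'force': array([ 0.941, -0.734, -0.373]), 'ft_torque': array([-0.009,  0.022, -0.031]), 'finger_force': 0.0, 'gripper_width': 0.0875094182460088}
```

View pics/scene0.png

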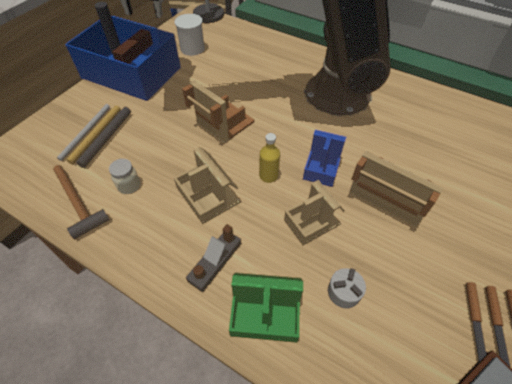

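View pics/top0.png

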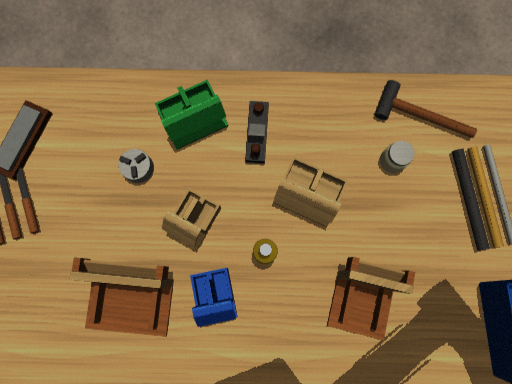

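The scene shows plywood caddies: wide at top-view px (308,193), narrow at (192,220). The racks are at px (120,290) and (370,290). The green caddy and the blue caddy are decoys. Next I refine poses from the depth clouds.

```bash
cat > est.py <<'E'
from h import *
np.set_printoptions(precision=4,suppress=True)
def rect(w,cx,cy,r,z0,z1):
    m=(np.hypot(w[...,0]-cx,w[...,1]-cy)<r)&(w[...,2]>z0)&(w[...,2]<z1)
    p=w[m]; 
    if len(p)<8: return None
    (a,b),(s,t),ang=cv2.minAreaRect((p[:,:2]*1000).astype(np.float32))
    if s<t: ang+=90
    yaw=(ang-90+90)%180-90
    if yaw>90:yaw-=180
    return np.array([a,b,max(s,t),min(s,t),yaw,len(p),np.median(p[:,2])*1000])
if __name__=="__main__":
  for cam in("top","scene"):
    w=np.load(cam+"0.npz")["w"]
    for n,cx,cy,r,z0,z1 in [("wrack",.39,.303,.13,.150,.17),("nrack",.395,-.279,.1,.150,.17),("wcad hdr",.6,-.13,.10,.108,.1225),("wcad grip",.62,-.138,.05,.1235,.14),("wcad walls",.645,-.15,.09,.043,.056),
      ("ncad hdr",.53,.165,.075,.108,.1225),("ncad grip",.55,.154,.05,.1235,.14),("ncad walls",.567,.145,.065,.043,.056)]:
        print(cam,n,rect(w,cx,cy,r,z0,z1))
E
python3 est.py
```

```text
top wrack [402.5487 303.8966 201.5331  47.7405  -4.4405 983.     159.0918]
top nrack [ 408.075  -278.0917  140.8115   48.016   -12.8735  756.      158.8581]
top wcad hdr [ 604.9321 -130.9452  149.9458   67.7496  -23.2956  775.      117.1322]
top wcad grip [ 615.1671 -131.5611   79.7344   24.5813   50.8202  119.      127.9428]
top wcad walls [ 641.4368 -147.0974  150.1249   60.1267  -23.5133  268.       49.4707]
top ncad hdr [523.4999 172.4271  86.3564  86.0033 -82.5369 482.     117.1929]
top ncad grip [553.5162 160.2019  57.5067  43.8499  59.3729 126.     127.4734]
top ncad walls [559.6035 148.0048  90.4019  74.9143 -28.0338 292.      49.2859]
scene wrack [403.5194 303.8685 199.7505  50.8249  -4.0407 841.     158.7869]
scene nrack [ 410.0117 -277.6534  143.2456   48.9615  -13.1631  376.      158.8543]
scene wcad hdr [ 613.9619 -134.0208  152.6208   82.2749  -23.7006  536.      117.9028]
scene wcad grip [ 627.4294 -138.6314   53.5156   14.389    65.2512  103.      127.8535]
scene wcad walls [ 635.8046 -143.1602  152.2033   75.6068  -23.0953  378.       50.1016]
scene ncad hdr [542.7303 158.5622  92.033   79.1981 -26.2356 380.     117.693 ]
scene ncad grip [553.1638 153.39    55.2767  13.0622  61.4093 109.     127.8203]
scene ncad walls [560.3633 148.6698  91.9299  77.4311 -27.7876 352.      49.6025]
```

```bash
cat >> h.py <<'E'
d=np.deg2rad
RACK={"wide":(np.array([.3970,.3043,0]),-4.3),"narrow":(np.array([.4032,-.2768,0]),-13.0)}
GRIP={"wide":(np.array([.6245,-.1375,.112]),-23.5),"narrow":(np.array([.5505,.1548,.112]),-28.2)}
FLIP={"wide":R.from_euler("y",180,degrees=True),"narrow":R.from_euler("y",180,degrees=True)}
G=np.array([-.010,0,.112]); S=np.array([-.078,0,.073])
def tool(n,grip,yaw,tilt):
    """TCP pose for grip point, caddy yaw and tilt (deg, top to the board)"""
    Rt=R.from_euler("ZY",[yaw,-tilt],degrees=True)*FLIP[n]
    return grip+Rt.apply([0,0,.005]), Rt.as_rotvec()
def at(n,sx,sz,tilt,dy=0,dG=np.zeros(3)):
    """TCP pose putting the strip's edge at board (sx,dy,sz)"""
    o,yaw=RACK[n]; Rr=R.from_euler("z",yaw,degrees=True); Rc=Rr*R.from_euler("y",-tilt,degrees=True)
    return tool(n,o+Rr.apply([sx,dy,sz])+Rc.apply(G+dG-S),yaw,tilt)
def stage(n):
    g,y=GRIP[n]
    robot.move_to(*tool(n,g+[0,0,.07],y,0))
    robot.movel(tool(n,g,y,0)[0],v=.12)
    robot.close_gripper(60)
    robot.movel(tool(n,g+[0,0,.21],y,0)[0],v=.25)
    robot.move_to(*at(n,.012,.225,25))
E
python3 - <<'E'
from h import *
np.set_printoptions(precision=2,suppress=True)
for f in ("y","x"):
  for n in RACK:
    FLIP[n]=R.from_euler(f,180,degrees=True); g,y=GRIP[n]
    for p in (tool(n,g,y,0),tool(n,g+[0,0,.21],y,0),at(n,.012,.225,25),at(n,.005,.108,25),at(n,.005,.108,0)):
        print(f,n,p[0],robot.solve_ik(*p))
E
```

```text
y wide [ 0.62 -0.14  0.11] [ 0.09  0.41 -0.24  0.   -0.92 -2.07]
y wide [ 0.62 -0.14  0.32] [ 0.09  0.26  0.05  0.   -1.36 -2.07]
y wide [0.46 0.3  0.28] None
y wide [0.45 0.3  0.17] [ 1.13  0.05 -0.91  0.78 -0.6   2.85]
y wide [0.47 0.3  0.14] [ 0.92  0.25 -0.38 -0.   -0.93 -2.56]
y narrow [0.55 0.15 0.11] [ 0.62  0.31 -0.39  0.   -0.87 -2.68]
y narrow [0.55 0.15 0.32] [ 0.62  0.15 -0.1   0.   -1.33 -2.68]
y narrow [ 0.46 -0.29  0.28] [-0.19 -0.12 -0.53  0.02 -0.72 -1.62]
y narrow [ 0.45 -0.29  0.17] [-0.19 -0.01 -0.73  0.04 -0.41 -1.64]
y narrow [ 0.47 -0.29  0.14] [-0.2   0.25 -0.38  0.   -0.94 -1.6 ]
x wide [ 0.62 -0.14  0.11] [ 0.09  0.41 -0.24  0.   -0.92  1.07]
x wide [ 0.62 -0.14  0.32] [ 0.09  0.26  0.05  0.   -1.36  1.07]
x wide [0.46 0.3  0.28] [ 1.19 -0.06 -0.67  0.54 -0.9  -0.02]
x wide [0.45 0.3  0.17] [ 1.13  0.05 -0.91  0.78 -0.6  -0.29]
x wide [0.47 0.3  0.14] [ 0.92  0.25 -0.38  0.   -0.93  0.58]
x narrow [0.55 0.15 0.11] [ 0.62  0.31 -0.39  0.   -0.87  0.46]
x narrow [0.55 0.15 0.32] [ 0.62  0.15 -0.1   0.   -1.33  0.46]
x narrow [ 0.46 -0.29  0.28] [-0.19 -0.12 -0.53  0.02 -0.72  1.52]
x narrow [ 0.45 -0.29  0.17] [-0.19 -0.01 -0.73  0.04 -0.41  1.5 ]
x narrow [ 0.47 -0.29  0.14] [-0.2   0.25 -0.38  0.   -0.94  1.55]
```

```bash
sed -i 's/euler("y",180/euler("x",180/g' h.py
python3 - <<'E'
from h import *
np.set_printoptions(precision=4,suppress=True)
stage("wide")
s=robot.sense(); print(s["time"],s["position"],s["gripper_width"],s["force"],s["finger_force"])
o,yaw=RACK["wide"]
Rr=R.from_euler("z",yaw,degrees=True)
for cam in("scene","top"):
    c=robot.read_camera(cam); save(c,cam+"1"); np.savez(cam+"1.npz",w=cloud(c))
    for l in("wide_caddy","wide_caddy_strip","wide_caddy_grip","wide_rack_cleat"):
        print(cam,l,[((Rr.inv().apply(toW(c,q["xyz"])-o)).round(4).tolist(),round(q["confidence"],2)) for q in robot.landmark_of(cam,l)][:3])
p,_=at("wide",.012,.225,25); Rc=R.from_euler("y",-25,degrees=True)
print("expected origin",np.array([.012,0,.225])-Rc.apply(S))
E
```

```text
8.7333 [0.4565 0.2995 0.2845] 0.011495398371243805 [-0.1076 -0.5115 -4.6793] 59.99841749668121
scene wide_caddy [([0.4415, -0.0857, 0.0007], 0.9), ([0.113, -0.002, 0.1914], 0.74)]
scene wide_caddy_strip [([0.0097, -0.0041, 0.22], 0.6), ([0.3814, -0.1266, 0.0764], 0.56)]
scene wide_caddy_grip [([0.4349, -0.0942, 0.115], 0.9), ([0.0566, -0.0022, 0.2907], 0.71)]
scene wide_rack_cleat []
top wide_caddy [([0.4412, -0.0923, 0.0042], 0.84), ([0.1169, -0.0049, 0.1923], 0.73)]
top wide_caddy_strip [([0.3744, -0.1296, 0.0747], 0.94), ([0.012, -0.0016, 0.2216], 0.85)]
top wide_caddy_grip [([0.0584, -0.003, 0.2852], 0.63), ([0.0728, -0.5817, 0.1318], 0.44)]
top wide_rack_cleat []
expected origin [0.1135 0.     0.1918]
```

View pics/scene1.png

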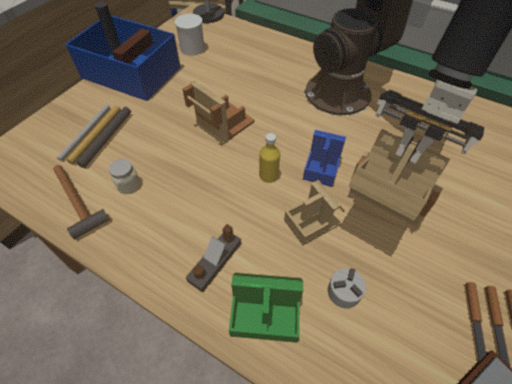

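The picture shows the wide caddy held, tilted, at px (400,170) above the wide board. The landmarks agree with my plan within about 4 mm, so I insert it.

```bash
cat >> h.py <<'E'
def lower(n,dy=0):
    hit=robot.movel(*at(n,.012,.150,25,dy),v=.12,max_force=15)
    f0=robot.sense()["force"]
    h1=hit or robot.movel(*at(n,.0075,.120,25,dy),v=.06,max_force=12)
    h2=h1 or robot.movel(*at(n,.005,.105,25,dy),v=.03,max_force=8)
    s=robot.sense(); print("hits",hit,h1,h2,"dF",s["force"]-f0,"t",s["time"])
    p0,_=at(n,.012,.150,25,dy); o,yaw=RACK[n]
    dz=R.from_euler("z",-yaw,degrees=True).apply(s["position"]-p0)+[.012,dy,.150]
    print("strip at (board)",dz)
    return dz
E
python3 - <<'E'
from h import *
np.set_printoptions(precision=4,suppress=True)
lower("wide",.002)
c=robot.read_camera("scene"); save(c,"scene2")
o,yaw=RACK["wide"]; Rr=R.from_euler("z",yaw,degrees=True)
for cam in("scene","top"):
    c=robot.read_camera(cam); 
    for l in("wide_caddy","wide_caddy_grip"):
        print(cam,l,[((Rr.inv().apply(toW(c,q["xyz"])-o)).round(4).tolist(),round(q["confidence"],2)) for q in robot.landmark_of(cam,l)][:3])
a=cv2.imread("pics/scene2.png")[80:240,320:500]; cv2.imwrite("pics/scene2c.png",cv2.resize(a,None,fx=3,fy=3,interpolation=2))
E
```

```text
hits False False True dF [-3.3158  0.832   2.5672] t 11.1167
strip at (board) [0.0051 0.0036 0.1074]
scene wide_caddy [([0.4421, -0.088, -0.0033], 0.65), ([0.1073, 0.005, 0.0777], 0.58)]
scene wide_caddy_grip [([0.0479, 0.0006, 0.1731], 0.84), ([0.436, -0.0922, 0.1108], 0.69)]
top wide_caddy [([0.1077, 0.0007, 0.0768], 0.97), ([0.4429, -0.0914, 0.0041], 0.73), ([0.0521, -0.5833, -0.0024], 0.16)]
top wide_caddy_grip [([0.4311, -0.0968, 0.1138], 0.78)]
```

View pics/scene2c.png

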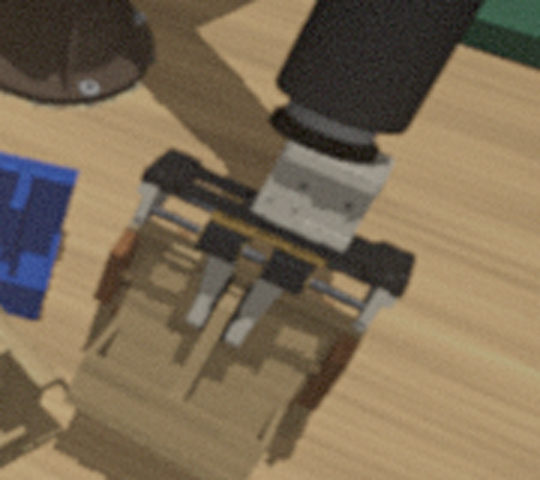

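Contact came at z 107.4 mm, where it was predicted. The strip sits in the groove between the cheeks, and the caddy is near (110,250) to (300,400) in the crop. Next I swing it in.

```bash
cat >> h.py <<'E'
def swing(n,dy=0,tilts=(19,13,8,4,1)):
    robot.close_gripper(25)
    f0=robot.sense()["force"]
    for t in tilts:
        h=robot.movel(*at(n,.0045,.1085,t,dy),v=.05,max_force=18)
        s=robot.sense(); print(t,h,s["force"]-f0,s["ft_torque"],s["time"])
        if h: break
def pose(n):
    o,yaw=RACK[n]; Rr=R.from_euler("z",yaw,degrees=True)
    for cam in("scene","top"):
        c=robot.read_camera(cam); save(c,cam+"_"+n); w=(cloud(c)-o)@Rr.as_matrix()
        np.save(f"{cam}_{n}.npy",w)
        for l in(n+"_caddy",n+"_caddy_grip"):
            print(cam,l,[((Rr.inv().apply(toW(c,q["xyz"])-o)).round(4).tolist(),round(q["confidence"],2)) for q in robot.landmark_of(cam,l)][:3])
        for nm,z0,z1,x0,x1 in(("grip",.155,.17,.035,.12),("walls",.06,.10,.05,.14)):
            m=(w[...,2]>z0)&(w[...,2]<z1)&(w[...,0]>x0)&(w[...,0]<x1)&(abs(w[...,1])<.09); q=w[m]
            if len(q)>5: print(cam,nm,len(q),"z",np.percentile(q[:,2],[5,50,95]),"dz/dx",np.polyfit(q[:,0],q[:,2],1)[0],"x",np.percentile(q[:,0],[1,99]),"y",np.percentile(q[:,1],[1,99]))
E
python3 - <<'E'
from h import *
np.set_printoptions(precision=4,suppress=True)
swing("wide",.003)
pose("wide")
E
```

```text
19 False [ 1.1847 -3.3401 -1.1999] [0.5148 1.8327 0.2171] 12.05
13 False [ 1.2394 -2.156   0.7192] [0.5434 1.7617 0.0623] 12.3917
8 False [-0.53   -3.0199  1.4863] [0.5173 1.6129 0.0421] 12.6833
4 False [ 0.2876 -3.7461  0.4224] [0.2807 1.0283 0.009 ] 12.9417
1 False [ 0.6085 -4.5539  0.3062] [-0.0035  0.4905  0.0192] 13.1917
scene wide_caddy [([0.4397, -0.089, -0.0056], 0.94), ([0.0859, 0.004, 0.0383], 0.69), ([0.0703, -0.5857, 0.1367], 0.29)]
scene wide_caddy_grip [([0.0712, 0.0027, 0.1511], 0.81), ([0.4366, -0.0936, 0.1116], 0.73)]
scene grip 164 z [0.1557 0.164  0.1682] dz/dx 0.04489034403611208 x [0.0379 0.1014] y [-0.0625  0.0572]
scene walls 795 z [0.062  0.082  0.0893] dz/dx -0.06388918707071642 x [0.0502 0.1251] y [-0.0758  0.0761]
top wide_caddy [([0.0839, 0.0018, 0.04], 0.9), ([0.4426, -0.0888, 0.0019], 0.65)]
top wide_caddy_grip [([0.0689, -0.0019, 0.1466], 0.82)]
top walls 291 z [0.0638 0.0862 0.0917] dz/dx 0.12417443381820663 x [0.0515 0.1227] y [-0.088   0.0402]
```

```bash
cat >> h.py <<'E'
def release():
    robot.let_go(); robot.sleep(.3)
    s=robot.sense(); a=R.from_rotvec(s["tcp_rot"]).apply([0,0,-1])
    robot.movel(s["position"]+a*.12,v=.2)
E
python3 - <<'E'
from h import *
np.set_printoptions(precision=4,suppress=True)
release()
g,y=GRIP["narrow"]; robot.move_to(*tool("narrow",g+[0,0,.07],y,0))
pose("wide"); print(robot.sense()["time"])
a=cv2.imread("pics/scene_wide.png")[80:240,320:500]; cv2.imwrite("pics/scene3c.png",cv2.resize(a,None,fx=3,fy=3,interpolation=2))
E
```

```text
scene wide_caddy [([0.0847, 0.0034, 0.036], 0.78)]
scene wide_caddy_grip [([0.0707, 0.0009, 0.1478], 0.84), ([0.4352, -0.0936, 0.1126], 0.69), ([0.1657, -0.1371, 0.1139], 0.38)]
scene grip 117 z [0.1556 0.1622 0.1644] dz/dx 0.011438172406876536 x [0.0406 0.1018] y [-0.0655  0.0084]
scene walls 697 z [0.0624 0.0805 0.0872] dz/dx -0.11211706448580519 x [0.0504 0.1238] y [-0.0756  0.0766]
top wide_caddy [([0.4434, -0.0929, 0.002], 0.77), ([0.0849, 0.0015, 0.0359], 0.56)]
top wide_caddy_grip [([0.075, -0.0019, 0.1446], 0.85), ([0.4307, -0.0975, 0.1133], 0.82)]
top grip 160 z [0.1561 0.1619 0.1649] dz/dx 0.05586646671314086 x [0.0359 0.0989] y [-0.0259  0.0567]
top walls 452 z [0.0633 0.083  0.0937] dz/dx 0.08813232580893898 x [0.0511 0.122 ] y [-0.0886  0.0753]
16.925
```

View pics/scene3c.png

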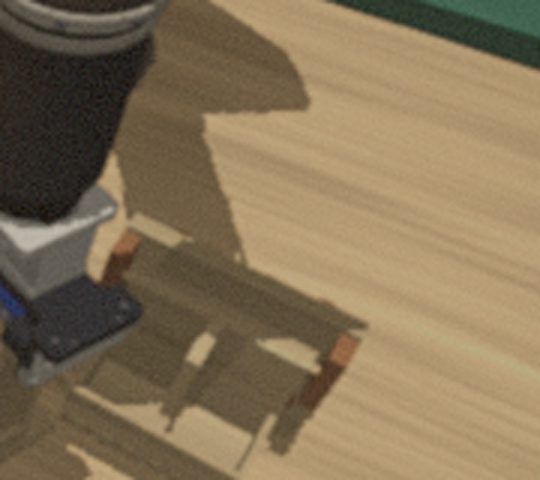

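The wide caddy hangs home: grip-board top at z≈163 mm, origin near (84,2,36), strip between the cheeks near (240,280) in the crop. Now the narrow one, carried a bit higher over the bottle.

```bash
sed -i 's/at(n,.012,.225,25))$/at(n,.012,.255,25))/' h.py
python3 - <<'E'
from h import *
np.set_printoptions(precision=4,suppress=True)
stage("narrow")
s=robot.sense(); print(s["time"],s["position"],s["gripper_width"],s["force"])
n="narrow";o,yaw=RACK[n]; Rr=R.from_euler("z",yaw,degrees=True)
for cam in("scene","top"):
    c=robot.read_camera(cam); save(c,cam+"4")
    for l in("narrow_caddy","narrow_caddy_strip","narrow_caddy_grip"):
        print(cam,l,[((Rr.inv().apply(toW(c,q["xyz"])-o)).round(4).tolist(),round(q["confidence"],2)) for q in robot.landmark_of(cam,l)][:3])
print("expected",np.array([.012,0,.255])-R.from_euler("y",-25,degrees=True).apply(S))
E
```

```text
21.75 [ 0.4614 -0.2896  0.3142] 0.011680811052603187 [ 0.028   0.4615 -3.9182]
scene narrow_caddy [([-0.1163, 0.3656, -0.0075], 0.71), ([0.1217, 0.0002, 0.224], 0.65), ([0.1302, 0.6323, -0.0038], 0.16)]
scene narrow_caddy_strip [([0.0089, 0.0008, 0.2562], 0.98), ([-0.1905, 0.334, 0.069], 0.67)]
scene narrow_caddy_grip [([-0.1254, 0.3576, 0.1135], 0.81), ([0.0566, 0.0024, 0.3189], 0.56)]
top narrow_caddy [([-0.1156, 0.3656, -0.0003], 0.88), ([0.1197, -0.0007, 0.2233], 0.75)]
top narrow_caddy_strip [([-0.1892, 0.3345, 0.0701], 0.71), ([0.0221, 0.0009, 0.1328], 0.27)]
top narrow_caddy_grip [([-0.1228, 0.3629, 0.11], 0.74), ([0.0549, 0.0008, 0.3207], 0.55), ([0.116, 0.0002, 0.2221], 0.23)]
expected [0.1135 0.     0.2218]
```

View pics/scene4.png

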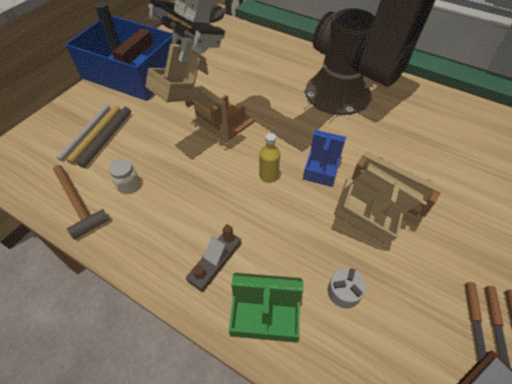

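The narrow caddy is held tilted above its board at px (185,75), within a few mm of plan. The wide one hangs at (385,195). Next I lower the narrow caddy.

Run:
```python
from h import *
np.set_printoptions(precision=4,suppress=True)
z=lower("narrow")
if .104<z[2]<.113: swing("narrow"); pose("narrow")
```

```text
hits False False True dF [ 0.198  -0.7235  0.0416] t 24.125
strip at (board) [ 0.0056 -0.0001  0.1151]
```

Run:
```python
from h import *
np.set_printoptions(precision=4,suppress=True)
n="narrow"; o,yaw=RACK[n]; Ri=R.from_euler("z",-yaw,degrees=True)
for k in range(2):
    f0=robot.sense()["force"]; h=robot.movel(*at(n,.005,.106,25),v=.015,max_force=8)
    s=robot.sense(); print(h,Ri.apply(s["force"]-f0),s["ft_torque"],Ri.apply(s["position"]-at(n,0,0,25)[0]),s["time"])
pose(n)
a=cv2.imread("pics/scene_narrow.png")[40:200,120:300]; cv2.imwrite("pics/scene5c.png",cv2.resize(a,None,fx=3,fy=3,interpolation=2))
```

```text
True [-0.1597  0.5804 -0.25  ] [ 0.4307  2.1434 -0.0056] [ 0.004  -0.0001  0.1116] 24.45
True [ 0.2049 -0.9822 -0.2081] [0.4053 2.1383 0.0344] [ 0.0026 -0.0001  0.1085] 24.7
scene narrow_caddy [([0.1065, -0.0064, 0.0803], 0.92), ([-0.1171, 0.3656, -0.0096], 0.78), ([0.0045, 0.0055, 0.0543], 0.46)]
scene narrow_caddy_grip [([-0.1271, 0.3594, 0.1152], 0.83), ([0.0491, 0.0001, 0.1743], 0.79)]
scene grip 79 z [0.1572 0.1632 0.1696] dz/dx -0.04124826866264341 x [0.0402 0.0912] y [-0.0039  0.0225]
scene walls 167 z [0.0651 0.089  0.0987] dz/dx 0.18657119157480015 x [0.0506 0.1377] y [-0.0098  0.0475]
top narrow_caddy [([-0.1151, 0.3629, 0.003], 0.97), ([0.1074, -0.0044, 0.0754], 0.62), ([0.13, 0.6343, 0.0015], 0.48)]
top narrow_caddy_grip [([-0.1249, 0.3595, 0.1094], 0.82), ([0.0478, 0.0028, 0.1737], 0.79)]
top grip 31 z [0.1558 0.164  0.1686] dz/dx -0.20588684586119488 x [0.0588 0.089 ] y [-0.0203  0.0059]
top walls 486 z [0.0747 0.0888 0.0986] dz/dx 0.3297716344364008 x [0.0677 0.1395] y [-0.0406  0.0446]
```

View pics/scene5c.png

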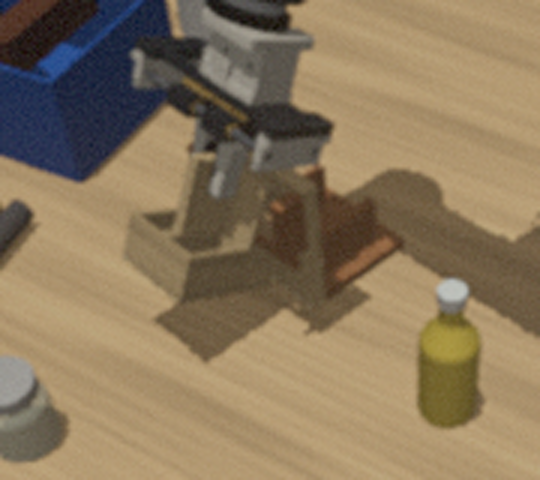

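The caddy is seated to the expected depth, near (190,240) in the crop, with the strip behind the cleat. Now I swing it in.

Run:
```python
from h import *
np.set_printoptions(precision=4,suppress=True)
swing("narrow")
pose("narrow")
```

```text
19 False [0.2417 0.751  0.6392] [0.2796 1.7241 0.0123] 25.5583
13 False [0.6433 1.0538 1.2555] [ 0.209   1.2398 -0.0218] 25.8667
8 False [0.3178 1.5308 0.397 ] [0.0744 0.823  0.018 ] 26.15
4 False [0.0263 1.3575 1.2901] [ 0.0289  0.5129 -0.008 ] 26.4083
1 False [0.2094 0.3894 1.0189] [-0.0843  0.287   0.0318] 26.6583
scene narrow_caddy [([-0.1156, 0.3657, -0.0043], 0.65), ([0.0843, -0.0005, 0.0367], 0.57)]
scene narrow_caddy_grip [([0.0725, -0.0002, 0.1489], 0.64), ([-0.1274, 0.3583, 0.1147], 0.57)]
scene grip 71 z [0.1554 0.1632 0.1681] dz/dx 0.05115994598039537 x [0.0742 0.1023] y [-0.0182  0.0261]
scene walls 589 z [0.0624 0.0802 0.0941] dz/dx -0.00178657266751734 x [0.0503 0.1244] y [-0.0442  0.0468]
top narrow_caddy [([-0.118, 0.3631, 0.0018], 0.85), ([0.0815, -0.0002, 0.0345], 0.74)]
top narrow_caddy_grip [([-0.1247, 0.3582, 0.1071], 0.71)]
top grip 20 z [0.1552 0.1559 0.1589] dz/dx -0.017997315557077932 x [0.0354 0.0417] y [-0.0203  0.0415]
```

```bash
python3 - <<'E'
from h import *
np.set_printoptions(precision=4,suppress=True)
release()
robot.move_joints([-0.905,0.359,0.012,0,-1.224,-0.288]); robot.sleep(.5)
pose("narrow"); pose("wide"); print(robot.sense()["time"])
c=robot.read_camera("top")
for l in("chuck","oil_bottle","jar","plane"): print(l,[toW(c,q["xyz"]).round(3) for q in robot.landmark_of("top",l)][:1])
# level check: tray wall/grip tops, residual across the grip board and header
E
python3 - <<'E'
import cv2
a=cv2.imread("pics/scene_wide.png"); cv2.imwrite("pics/final.png",cv2.resize(a[60:260,150:450],None,fx=2.6,fy=2.6,interpolation=2))
E
```

```text
scene narrow_caddy [([-0.1156, 0.3678, -0.0048], 0.84), ([0.0838, -0.0011, 0.0346], 0.71)]
scene narrow_caddy_grip [([-0.1287, 0.36, 0.1135], 0.9), ([0.0722, 0.0014, 0.1471], 0.55)]
scene grip 105 z [0.1553 0.1619 0.1654] dz/dx 0.035054034430129874 x [0.0355 0.1022] y [-0.0203  0.0325]
scene walls 547 z [0.0623 0.0787 0.0939] dz/dx -0.01566638604056203 x [0.052  0.1231] y [-0.0439  0.0476]
top narrow_caddy [([-0.1162, 0.3627, 0.0021], 0.97), ([0.0832, -0.0041, 0.0328], 0.91), ([0.0011, -0.0018, 0.1069], 0.66)]
top narrow_caddy_grip [([0.0739, 0.0031, 0.1481], 0.64), ([-0.1245, 0.359, 0.112], 0.58)]
top grip 175 z [0.1554 0.1617 0.1649] dz/dx 0.07748108077108819 x [0.0368 0.1001] y [-0.024   0.0444]
top walls 510 z [0.0629 0.0826 0.0892] dz/dx 0.03521147741133803 x [0.0531 0.121 ] y [-0.0451  0.0454]
scene wide_caddy [([0.1015, -0.0268, 0.0633], 0.75), ([0.048, -0.5785, -0.0031], 0.31)]
scene wide_caddy_grip [([0.0818, 0.0078, 0.1689], 0.85), ([0.4371, -0.0906, 0.11], 0.75)]
scene grip 363 z [0.1558 0.1623 0.1692] dz/dx 0.0029212062117065702 x [0.0357 0.1116] y [-0.0816  0.053 ]
scene walls 1084 z [0.0622 0.0832 0.0972] dz/dx 0.01935461465347271 x [0.0509 0.1392] y [-0.0763  0.0645]
top wide_caddy [([0.1027, -0.0286, 0.0657], 0.84), ([0.4426, -0.092, 0.0038], 0.62)]
top wide_caddy_grip [([0.432, -0.0945, 0.1087], 0.67), ([0.0805, 0.0073, 0.1662], 0.65)]
top grip 246 z [0.1557 0.163  0.1696] dz/dx -0.02270210246486478 x [0.0352 0.109 ] y [-0.0824  0.0547]
top walls 926 z [0.075  0.0849 0.097 ] dz/dx -0.0025883093112174446 x [0.0517 0.1373] y [-0.0888  0.0638]
32.0167
chuck [array([0.669, 0.31 , 0.   ])]
oil_bottle [array([ 0.462, -0.022,  0.001])]
jar [array([ 0.708, -0.351, -0.   ])]
plane [array([ 0.429, -0.283,  0.134])]
```

View pics/final.png

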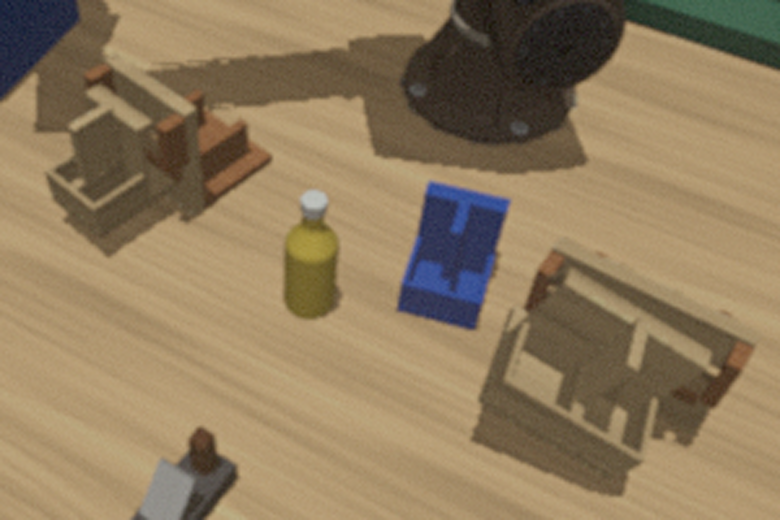

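The wide caddy is no longer home. Lifting the narrow one caught its corner, and it now sits rolled at (610,370) with its origin about 30 mm too high. The narrow one at (120,150) looks home. I fit the wide caddy's present pose from the saved clouds before mending it.

```bash
cat > fit.py <<'E'
import sys; from h import *
from scipy.optimize import least_squares
np.set_printoptions(precision=4,suppress=True)
def boxes(W):
    h=W/2; B=[((-82,-h,0),(40,h,12)),((-40,-h,12),(-34,h,118)),((34,-h,12),(40,h,50)),((-34,-h,12),(34,-h+6,50)),((-34,h-6,12),(34,h,50)),((-34,-6,12),(20,6,128)),((-57,-h,112),(-40,h,118))]
    return [(np.array(a)/1e3,np.array(b)/1e3,None) for a,b in B]+[(np.array([-.003,-h/1e3,0]),np.array([.003,h/1e3,.050]),1)]
def dist(p,B):
    D=[]
    for a,b,s in B:
        q=p
        if s: q=R.from_euler("y",-30,degrees=True).apply(p-S); q=q
        c=(a+b)/2; e=np.abs(q-c)-(b-a)/2
        D.append(np.linalg.norm(np.maximum(e,0),axis=1)+np.minimum(e.max(1),0))
    return np.abs(np.min(D,0))
def fit(P,W,x0):
    B=boxes(W)
    f=lambda x:dist(R.from_rotvec(x[3:]).inv().apply(P-x[:3]),B)
    best=None
    r=least_squares(f,x0,loss="soft_l1",f_scale=.003,x_scale=[.01]*3+[.1]*3)
    return r,f(r.x)
def pts(n,cams,hw,zmin=.02):
    P=np.vstack([np.load(f"{c}_{n}.npy").reshape(-1,3) for c in cams]); P=P[np.isfinite(P).all(1)]
    P=P[(P[:,0]>.032)&(P[:,0]<.16)&(abs(P[:,1]+.0)<hw)&(P[:,2]>zmin)]
    ck=(P[:,0]<.034)&(abs(P[:,1])>.08)
    return P[~ck]
if __name__=="__main__":
    for n,W,hw,x0s in(("wide",150,.13,[[.102,-.028,.064,-.3,0,0],[.102,-.028,.064,0,0,0],[.102,-.028,.064,-.3,-.2,.2]]),("narrow",90,.07,[[.083,0,.034,0,0,0]])):
        P=pts(n,("scene","top"),hw)
        for x0 in x0s:
            r,e=fit(P,W,x0); print(n,len(P),"cost",r.cost,"med",np.median(e),"p90",np.percentile(e,90),"pos",r.x[:3],"euler ZYX",R.from_rotvec(r.x[3:]).as_euler("ZYX",degrees=True))
E
python3 fit.py
```

```text
wide 7266 cost 0.004826731055949006 med 0.0006899955196334323 p90 0.0019812551514462526 pos [ 0.0997 -0.0247  0.063 ] euler ZYX [ 12.4203  -1.1356 -19.2564]
wide 7266 cost 0.004826734006470803 med 0.0006885804193871169 p90 0.0019808649756773026 pos [ 0.0997 -0.0247  0.063 ] euler ZYX [ 12.4222  -1.1345 -19.2589]
wide 7266 cost 0.004826734006470878 med 0.0006885803953348285 p90 0.0019808649694821948 pos [ 0.0997 -0.0247  0.063 ] euler ZYX [ 12.4222  -1.1345 -19.2589]
narrow 3064 cost 0.0026921464336578196 med 0.0007573280873819383 p90 0.0023167538723159525 pos [0.0817 0.0001 0.0353] euler ZYX [0.1893 0.1373 0.0342]
```

```bash
cat > plan.py <<'E'
from fit import *
# caddy surface samples
def samp(W,step=.003):
    out=[]
    for a,b,s in boxes(W):
        g=[np.unique(np.r_[np.arange(a[i],b[i],step),b[i]]) for i in range(3)]
        p=np.stack(np.meshgrid(*g,indexing="ij"),-1).reshape(-1,3)
        if s: p=R.from_euler("y",30,degrees=True).apply(p)+S
        out.append(p)
    return np.vstack(out)
P0=samp(150)
RB=[(np.array(a)/1e3,np.array(b)/1e3) for a,b in [((-18,-100,0),(0,100,160)),((0,85,90),(30,100,155)),((0,-100,90),(30,-85,155)),((0,-85,53),(8,85,65)),((-300,-300,-50),(300,300,0))]]
def clear(pos,Rc):
    w=Rc.apply(P0)+pos; names=["board","ch+","ch-","keeper","bench","cleat"]; res={}
    for nm,(a,b) in zip(names,RB):
        e=np.abs(w-(a+b)/2)-(b-a)/2; res[nm]=(np.linalg.norm(np.maximum(e,0),axis=1)+np.minimum(e.max(1),0)).min()
    q=R.from_euler("y",-30,degrees=True).apply(w-[0,0,.095]); a=np.array([0,-.085,0]);b=np.array([.006,.085,.044])
    e=np.abs(q-(a+b)/2)-(b-a)/2; res["cleat"]=(np.linalg.norm(np.maximum(e,0),axis=1)+np.minimum(e.max(1),0)).min()
    return {k:round(v*1e3,1) for k,v in res.items()}
pos=np.array([.0997,-.0247,.0630]); Rc=R.from_euler("ZYX",[12.42,-1.13,-19.26],degrees=True)
if __name__=="__main__":
    print("home",clear(np.array([.082,0,.035]),R.identity()))
    for nm,c in(("strip+",(-78,75,73)),("strip-",(-78,-75,73)),("tong+",(-82,75,12)),("tong-",(-82,-75,12)),("grip",(-10,0,112)),("hdr+",(-57,75,118)),("hdr-",(-57,-75,118))): print(nm,Rc.apply(np.array(c)/1e3)+pos)
    print("now",clear(pos,Rc))
    for dx,dz in((0,10),(0,20),(0,40),(10,0),(20,0),(30,0),(10,10),(10,20),(20,20),(20,40)): print(dx,dz,clear(pos+np.array([dx,0,dz])/1e3,Rc))
    T=Rc*R.from_euler("x",180,degrees=True); o,yaw=RACK["wide"]; Rr=R.from_euler("z",yaw,degrees=True)
    g=Rr.apply(Rc.apply(G)+pos)+o; t=(Rr*T); print(g,robot.solve_ik(g+t.apply([0,0,.005]),t.as_rotvec()),robot.solve_ik(g+t.apply([0,0,-.08]),t.as_rotvec()))
E
python3 plan.py
```

```text
home {'board': np.float64(0.0), 'ch+': np.float64(10.0), 'ch-': np.float64(10.0), 'keeper': np.float64(6.0), 'bench': np.float64(35.0), 'cleat': np.float64(0.0)}
strip+ [0.0023 0.051  0.1056]
strip- [ 0.0318 -0.0875  0.1551]
tong+ [0.0038 0.0307 0.048 ]
tong- [ 0.0333 -0.1078  0.0974]
grip [0.08   0.0088 0.1685]
hdr+ [0.0188 0.0698 0.1485]
hdr- [ 0.0483 -0.0687  0.198 ]
now {'board': np.float64(-0.4), 'ch+': np.float64(12.4), 'ch-': np.float64(-0.5), 'keeper': np.float64(-0.6), 'bench': np.float64(36.6), 'cleat': np.float64(-0.1)}
0 10 {'board': np.float64(-0.4), 'ch+': np.float64(13.0), 'ch-': np.float64(-1.1), 'keeper': np.float64(-3.8), 'bench': np.float64(46.6), 'cleat': np.float64(5.0)}
0 20 {'board': np.float64(-0.4), 'ch+': np.float64(16.5), 'ch-': np.float64(-1.1), 'keeper': np.float64(-3.4), 'bench': np.float64(56.6), 'cleat': np.float64(10.1)}
0 40 {'board': np.float64(-0.4), 'ch+': np.float64(23.1), 'ch-': np.float64(-1.1), 'keeper': np.float64(11.6), 'bench': np.float64(76.6), 'cleat': np.float64(0.9)}
10 0 {'board': np.float64(9.6), 'ch+': np.float64(14.6), 'ch-': np.flo
[... 500 characters left out ...]
), 'keeper': np.float64(5.8), 'bench': np.float64(46.6), 'cleat': np.float64(-3.0)}
10 20 {'board': np.float64(9.6), 'ch+': np.float64(18.2), 'ch-': np.float64(8.3), 'keeper': np.float64(6.1), 'bench': np.float64(56.6), 'cleat': np.float64(1.5)}
20 20 {'board': np.float64(19.6), 'ch+': np.float64(20.4), 'ch-': np.float64(18.1), 'keeper': np.float64(16.1), 'bench': np.float64(56.6), 'cleat': np.float64(-2.2)}
20 40 {'board': np.float64(19.6), 'ch+': np.float64(26.8), 'ch-': np.float64(18.1), 'keeper': np.float64(20.5), 'bench': np.float64(76.6), 'cleat': np.float64(11.5)}
[0.4774 0.3071 0.1685] [ 1.0554  0.3458 -0.337   0.2384 -1.1573  0.528 ] [ 1.0871  0.3051 -0.1919  0.2153 -1.3444  0.5449]
```

```bash
cat > path.py <<'E'
from plan import *
from scipy.spatial.transform import Slerp
def B_(sx,sz,tilt,dy=0):
    Rb=R.from_euler("y",-tilt,degrees=True); return np.array([sx,dy,sz])-Rb.apply(S),Rb
def interp(a,b,t):  # straight line of the grip point, slerp
    ga=a[0]+a[1].apply(G); gb=b[0]+b[1].apply(G); Rm=Slerp([0,1],R.concatenate([a[1],b[1]]))(t)
    return ga+(gb-ga)*t-Rm.apply(G),Rm
def tilted(dx,dz,tilt,dy=0,f=0):  # now, moved and tilted about rack y (top to board) at the grip... keeps strip+ corner
    pv=Rc.apply([-.078,.075,.073])+pos; Rt=R.from_euler("y",-tilt,degrees=True)
    return Rt.apply(pos-pv)+pv+np.array([dx,dy,dz])/1e3, Rt*Rc
WP=[(pos,Rc),tilted(4,2,3),tilted(4,4,12),tilted(6,12,20),tilted(9,40,22,5),B_(.014,.190,25),B_(.012,.255,25)]
if __name__=="__main__":
    for i in range(len(WP)-1):
        for t in(0,.25,.5,.75):
            print(i,t,{k:float(v) for k,v in clear(*interp(WP[i],WP[i+1],t)).items()})
    o,yaw=RACK["wide"]; Rr=R.from_euler("z",yaw,degrees=True)
    for w in WP:
        T=Rr*w[1]*R.from_euler("x",180,degrees=True); g=Rr.apply(w[0]+w[1].apply(G))+o+T.apply([0,0,.005]); print(g,robot.solve_ik(g,T.as_rotvec()))
E
python3 path.py
```

```text
0 0 {'board': -0.4, 'ch+': 12.4, 'ch-': -0.5, 'keeper': -0.6, 'bench': 36.6, 'cleat': -0.1}
0 0.25 {'board': 0.6, 'ch+': 12.5, 'ch-': -0.2, 'keeper': 0.4, 'bench': 37.2, 'cleat': -0.3}
0 0.5 {'board': 1.6, 'ch+': 12.7, 'ch-': 1.0, 'keeper': 1.4, 'bench': 37.7, 'cleat': -0.9}
0 0.75 {'board': 2.5, 'ch+': 12.7, 'ch-': 2.2, 'keeper': 2.6, 'bench': 38.3, 'cleat': -1.5}
1 0 {'board': 3.5, 'ch+': 12.8, 'ch-': 3.4, 'keeper': 3.8, 'bench': 38.9, 'cleat': -2.1}
1 0.25 {'board': 3.3, 'ch+': 12.4, 'ch-': 3.8, 'keeper': 5.4, 'bench': 39.5, 'cleat': -1.8}
1 0.5 {'board': 3.2, 'ch+': 12.0, 'ch-': 4.3, 'keeper': 7.3, 'bench': 40.4, 'cleat': -1.5}
1 0.75 {'board': 3.3, 'ch+': 11.8, 'ch-': 4.8, 'keeper': 9.4, 'bench': 41.4, 'cleat': -1.3}
2 0 {'board': 3.4, 'ch+': 12.0, 'ch-': 5.4, 'keeper': 11.8, 'bench': 42.7, 'cleat': -1.0}
2 0.25 {'board': 3.8, 'ch+': 12.9, 'ch-': 6.1, 'keeper': 14.1, 'bench': 45.2, 'cleat': -0.4}
2 0.5 {'board': 4.2, 'ch+': 13.8, 'ch-': 6.9, 'keeper': 16.5, 'bench': 47.8, 'cleat': 0.2}
2 0.75 {'board': 4.7, 'ch+': 14.7, 'ch-': 7.7, 'keeper': 19.0, 'bench': 50.7, 'cleat': 0.8}
3 
[... 927 characters left out ...]
0.5 {'board': 35.6, 'ch+': 13.6, 'ch-': 13.6, 'keeper': 95.3, 'bench': 154.6, 'cleat': 27.8}
5 0.75 {'board': 40.6, 'ch+': 21.2, 'ch-': 21.2, 'keeper': 110.5, 'bench': 170.9, 'cleat': 41.7}
[0.4777 0.3054 0.1638] [ 1.0554  0.3458 -0.337   0.2384 -1.1573  0.528 ]
[0.4786 0.3054 0.1698] [ 1.0778  0.3244 -0.377   0.2864 -1.1307  0.4659]
[0.4679 0.3062 0.1828] [ 1.1644  0.2608 -0.519   0.4396 -1.0612  0.2409]
[0.4592 0.3068 0.199 ] [ 1.2364  0.2134 -0.6295  0.5818 -1.0424  0.0354]
[0.4597 0.3118 0.2288] [ 1.2561  0.1866 -0.6062  0.5953 -1.0981  0.0255]
[0.4581 0.2997 0.2496] [ 1.1712 -0.0268 -0.7349  0.588  -0.8068 -0.0767]
[0.4561 0.2999 0.3146] [ 1.1947 -0.0773 -0.6093  0.5124 -0.9671  0.0209]
```

```bash
sed -i 's/tilted(4,2,3),tilted(4,4,12),tilted(6,12,20)/tilted(2,4,4),tilted(2.5,8,12),tilted(5,16,20)/' path.py
cat > ex.py <<'E'
from path import *
for i in range(3):
    for t in(0,.5): print(i,t,{k:float(v) for k,v in clear(*interp(WP[i],WP[i+1],t)).items()})
o,yaw=RACK["wide"]; Rr=R.from_euler("z",yaw,degrees=True)
def tp(w,back=-.005):
    T=Rr*w[1]*R.from_euler("x",180,degrees=True); return Rr.apply(w[0]+w[1].apply(G))+o-T.apply([0,0,back]),T.as_rotvec()
robot.move_to(*tp(WP[0],.075))
hit=robot.movel(*tp(WP[0]),v=.1,max_force=15)
print("approach hit",hit)
if not hit:
    robot.close_gripper(60); s=robot.sense(); f0=s["force"]; print(s["gripper_width"],f0,s["time"])
    for i,w in enumerate(WP[1:]):
        h=robot.movel(*tp(w),v=.05 if i<3 else .12,max_force=25)
        s=robot.sense(); print(i+1,h,s["force"]-f0,s["time"])
        if h: break
for c in("scene","top"):
    k=robot.read_camera(c); np.save(f"{c}_wide.npy",(cloud(k)-o)@Rr.as_matrix()); save(k,c+"6")
E
python3 ex.py
```

```text
0 0 {'board': -0.4, 'ch+': 12.4, 'ch-': -0.5, 'keeper': -0.6, 'bench': 36.6, 'cleat': -0.1}
0 0.5 {'board': 0.5, 'ch+': 12.3, 'ch-': 0.1, 'keeper': 0.4, 'bench': 38.7, 'cleat': 0.5}
1 0 {'board': 1.5, 'ch+': 12.2, 'ch-': 1.7, 'keeper': 2.0, 'bench': 41.0, 'cleat': 0.6}
1 0.5 {'board': 1.5, 'ch+': 12.2, 'ch-': 2.7, 'keeper': 5.9, 'bench': 43.5, 'cleat': 1.5}
2 0 {'board': 1.9, 'ch+': 13.2, 'ch-': 3.9, 'keeper': 10.3, 'bench': 46.7, 'cleat': 2.3}
2 0.5 {'board': 2.9, 'ch+': 15.1, 'ch-': 5.6, 'keeper': 15.3, 'bench': 51.8, 'cleat': 3.3}
approach hit False
0.011536391963022143 [-0.6158  0.1968 -0.1203] 37.825
1 False [ 0.5941 -0.6493 -4.336 ] 38.1667
2 False [ 0.7632  0.7161 -3.8454] 38.6417
3 False [ 0.5004 -0.0204 -4.535 ] 39.1583
4 False [-0.4088 -0.2247 -4.8307] 39.525
5 False [ 0.4176 -0.403  -5.1338] 40.0667
6 False [-0.4902  0.1119 -5.6353] 40.7583
```

Freed cleanly. Next I check the pose in the hand, then hang it again.

```bash
cat > ex2.py <<'E'
from path import *
p,r=B_(.012,.255,25)
P=pts("wide",("scene","top"),.12,.15); q=r.inv().apply(P-p); P=P[dist(q,boxes(150))<.008]
f,e=fit(P,150,np.r_[p,r.as_rotvec()]); Rf=R.from_rotvec(f.x[3:]); st=Rf.apply(S)+f.x[:3]
eu=Rf.as_euler("ZYX",degrees=True); print(len(P),np.median(e),"strip",st,eu)
if abs(st[0]-.012)<.005 and abs(st[1])<.006 and abs(st[2]-.255)<.006 and np.abs(eu-[0,-25,0]).max()<3.5:
    z=lower("wide",-st[1])
    if z[2]>.109: robot.movel(*at("wide",.0045,.1085,25,-st[1]),v=.03,max_force=15); s=robot.sense(); print(s["position"]-at("wide",.0045,.1085,25,-st[1])[0])
    swing("wide",-st[1])
    pose("wide")
    P=pts("wide",("scene","top"),.1); p=np.array([.082,0,.035]); P=P[dist(P-p,boxes(150))<.01]
    f,e=fit(P,150,np.r_[p,0,0,0]); print("fit",f.x)
E
python3 ex2.py
```

```text
8480 0.000758286459857354 strip [ 0.0116 -0.001   0.2542] [  0.0096 -24.7614  -0.2446]
hits False False True dF [-4.7429  1.5642  4.3105] t 42.9917
strip at (board) [0.0049 0.0014 0.1069]
19 False [ 3.0962 -2.7257 -3.106 ] [ 0.0418  1.8471 -0.0271] 43.5667
13 False [ 3.1946 -1.6364 -1.6359] [0.2447 1.4605 0.0272] 43.9083
8 False [ 1.097  -2.9897 -0.7436] [0.2898 1.1736 0.0625] 44.2
4 False [ 2.4056 -2.7789 -1.8756] [0.1062 0.6778 0.0307] 44.4583
1 False [ 2.4157 -3.0615 -2.8359] [-0.0076  0.32   -0.006 ] 44.7083
scene wide_caddy [([0.4421, -0.0882, -0.0009], 0.74), ([0.0844, -0.0014, 0.034], 0.7), ([0.0499, -0.5786, 0.1084], 0.29)]
scene wide_caddy_grip [([0.4366, -0.0936, 0.1116], 0.89), ([0.0723, -0.0009, 0.149], 0.71), ([0.0539, -0.5749, 0.1118], 0.39)]
scene grip 183 z [0.1553 0.1637 0.168 ] dz/dx 0.09901245901576236 x [0.0358 0.1026] y [-0.0708  0.0656]
scene walls 788 z [0.0625 0.0817 0.0892] dz/dx -0.06429298952649204 x [0.0502 0.1247] y [-0.0743  0.0742]
top wide_caddy [([0.4424, -0.0931, 0.002], 0.92), ([0.0873, -0.0038, 0.0405], 0.84), ([0.0873, -0.3223, -0.0015], 0.57)]
top wide_caddy_grip [([0.0715, 0.0006, 0.1453], 0.69), ([0.4313, -0.0968, 0.109], 0.62)]
top walls 268 z [0.0626 0.0853 0.0901] dz/dx 0.1128789549229412 x [0.0513 0.1218] y [-0.0762  0.039 ]
fit [ 0.0834 -0.0004  0.0368 -0.0025 -0.0157 -0.0011]
```

Release, clear the view, and verify both by fit plus the bystanders.

```bash
cat > ex3.py <<'E'
from path import *
release()
robot.move_joints([-0.905,0.359,0.012,0,-1.224,-0.288]); robot.sleep(.5)
for c in("scene","top"):
    k=robot.read_camera(c); save(k,c+"7")
    for n in RACK:
        o,yaw=RACK[n]; np.save(f"{c}_{n}.npy",(cloud(k)-o)@R.from_euler("z",yaw,degrees=True).as_matrix())
    for l in("chuck","oil_bottle","jar","plane"): print(l,[(toW(k,q["xyz"]).round(3),round(q["confidence"],2)) for q in robot.landmark_of(c,l)][:2])
for n,W,hw in(("wide",150,.13),("narrow",90,.07)):
    P=pts(n,("scene","top"),hw); f,e=fit(P,W,np.r_[.082,0,.035,0,0,0]); print(n,len(P),np.median(e),np.percentile(e,90),f.x[:3],np.rad2deg(f.x[3:]))
print(robot.sense()["time"])
E
python3 ex3.py
```

```text
chuck [(array([ 0.671,  0.314, -0.   ]), 0.69)]
oil_bottle [(array([ 0.453, -0.021, -0.001]), 0.79)]
jar [(array([ 0.708, -0.354,  0.003]), 0.94), (array([ 0.411, -0.278,  0.06 ]), 0.7)]
plane [(array([ 0.773,  0.003, -0.001]), 0.64), (array([0.479, 0.299, 0.035]), 0.15)]
chuck [(array([0.672, 0.311, 0.002]), 0.81)]
oil_bottle [(array([ 0.459, -0.022, -0.002]), 0.61)]
jar [(array([ 0.706, -0.352,  0.003]), 0.75)]
plane [(array([ 0.772, -0.   ,  0.002]), 0.81)]
wide 6350 0.0007632019969925387 0.0023169194273276756 [ 0.0821 -0.0002  0.0349] [-0.0215 -0.2456 -0.144 ]
narrow 3063 0.0007764221949668991 0.002228194153929472 [ 0.0818 -0.      0.0355] [-0.093   0.0226  0.2136]
51.6833
```

View pics/scene7.png

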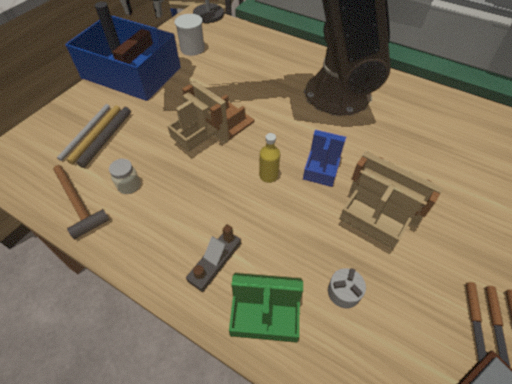

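Both caddies hang home, wide at px (385,200) and narrow at (200,120). The fits are within 1 mm and 0.3°, and the chuck, bottle, jar and plane have not moved.

```bash
python3 -c "
from bench import robot
print(robot.hand_in())"
```

```text
the job is handed in; nothing more can be done
None
```

Both caddies hang home and level on their own boards and the job is handed in at about 52 s; lifting the narrow caddy knocked the wide one off its seat, so I hung the wide one a second time, and the chuck, bottle, jar and plane did not move.

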